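# Read a board component with tweezer-type meter

### The arm

A 7-joint arm with a two-finger parallel gripper is mounted at the origin on the work surface. World frame = base frame: x ahead of the robot, y to its left, z up, the work surface at z = 0. Lengths are in m, angles in rad, forces in N, time in s.
With the tool pointing down it reaches from about 0.425 to 0.925 m from the base axis. Payload 6.8 kg.
Tool frame: the origin (TCP) lies midway between the tips of the shut fingers; the grasp point (between the pads) lies r.grasp_offset behind it (r.grasp_offset is the distance from the TCP to the grasp point, in m); z points along the fingers, y is the direction in which the jaws open and shut (so a half turn about z gives the same grasp; the last joint's range is limited). The gripper opens to 85 mm and grips with 20 to 120 N. Pads are 22 mm wide; open, the fingers measure 114 mm over their backs; the gripper's body (76 mm by 85 mm) begins 54 mm behind the grasp point. The pads swing forward as they close: fully open they stand 13 mm farther back than shut.
Start: joints at [1.102, 0.477, 0.022, 1.555, -0.011, 1.109, -0.083], TCP at [0.238, -0.632, 0.231] pointing down, gripper open.
Joint ranges: [-2.96, 2.96], [-0.34, 2.1], [-1.41, 1.46], [0.24, 2.44], [-1.37, 4.51], [0.17, 1.92], [-2.96, 2.96]. Speed limits (rad/s): [2.39, 2.39, 3.14, 3.14, 3.14, 3.14, 3.14].

### API

Orientations are given as a rotation vector (axis times angle).
In Python, from bench import r gives the robot as it stands. The module is installed in compiled form; this text tells all that it offers.
- The arm moves only by the tool send_rows, never from a script. Its argument "moves" is one flat list of numbers, 4 for each row, row after row: the shift along the tool's x, y, z in mm, then the turn about the tool's z in degrees. A call has 1 to 8 rows; each row is the pose to reach, as a shift and turn from the pose commanded when the call began, along the tool's axes at that moment; what a row does not reach only later rows make up. A row lasts 1/8 s, in which the tool goes at most 62.5 mm and 10.7 degrees, less where a joint would pass 70% of its speed; a pose out of reach is approached as far as the arm can. A call with a gripper value outside its range is refused whole. "hand" is the closure, from 0 (fully open) to 1 (shut), set as the call begins (left out, the last holds). The fingers move at their own pace and stop on an object; "newtons" is the grip in N (left out, the last holds). Time passes only in rows, so rows that repeat a pose let the fingers close. It gives the time, the measured TCP pose, the force and the opening at its end, in the units of the state.
- r.get_obs(): the state, without advancing time (a new reading comes with each control period).
- r.grab_frame(name): name is "scene" or "top"; returns a dict with "img" (400x640x3 uint8, red, green, blue), "mtx" (3x3 intrinsics, pixels), "D" ([k1, k2, p1, p2, k3] as OpenCV has them; the pictures are not rectified), "world_to_cam" (4x4, takes a point from world to camera coordinates). Camera axes: x right, y up, looking along -z (the intrinsics and any distortion apply to the point x, -y, -z); pixel columns grow to the right and rows downward; lengths in m; the calibration is good to about 2 mm. A picture is of the moment at which its call begins. There is no depth.
- r.hand_in(): hands the job in, once; it reports no verdict.
The state is a dict: "clock": time; "joints": joint angles; "qvel": joint speeds; "tau": joint torques, N m; "tcp_pos": TCP position; "orientation": TCP orientation; "contact_force": force on the tool from outside, world axes, zero at the start; "moment": the same for the moment, N m; "grip_width": finger opening in m.
Only numpy, scipy, OpenCV 4.12 (cv2) and the standard library are available. Lean on these libraries where they do the work, as an engineer would, in place of code of your own. Each camera call takes 0.05 s, during which the arm holds its last target.

### The job

Take the component meter, which is built as a pair of sprung tweezers, off its cradle by the grip pads on its two arms, squeeze it until its tips stand as far apart as the two round test pads beside the clamped circuit board's edge nearest the robot, and with the meter level set one tip gently down on the middle of each pad. Keep the tips still on the pads for a couple of seconds while the reading settles, and finish like that: still holding the meter squeezed, its tips touching the pads. Do not disturb the plate pack, the dish or the jar.

Things in the scene. Friction and masses are not known exactly. Their poses are not given: they have to be found in the camera images.
- meter: Loose hand-held meter, about 51 g, level in its cradle: grey case 95 x 24 x 18 mm, display on top, two sprung arms running forward to bent-down brass tips. Origin: middle of the case's front face, 45 mm over the bench at start; +x forward to the tips, +y left, +z up. The case reaches x = -95 mm. Mass centre at x = -21 mm. Tips at x = 79 mm, z = -32 mm.
- tip_l (a point): Lowest point of the left tip (meter's +y side) of the meter; round brass tip 4 mm thick.
- tip_r (a point): Lowest point of the right tip (meter's -y side) of the meter; round brass tip 4 mm thick.
- jaw_l (a joint): Angle, rad, by which each arm is squeezed inward: 0 free (tips 28.5 mm apart), 0.078 at a tip gap of 14 mm, 0.13 at most. Both arms pivot together at x = -15 mm of the meter; at the grip point 1 mm of squeeze closes the tips by 1.84 mm. The squeeze there takes about 3 N to start and 8 to 9 N at 14 mm.
- cradle: Fixed cradle: steel base plate 96 x 56 x 6 mm and two aluminium uprights, 46 mm wide, whose notches carry the case at 36 mm height; cheeks rise to 44 mm, 3 mm clear of the case's sides. Origin on the bench under the plate's middle; +x towards the meter's tips; the meter's origin starts 35 mm along +x. The meter lifts straight up. Nothing stands beside the arms.
- board: Green circuit board 80 x 90 x 2 mm clamped level in a fixed holder, 138 mm wide over its side screws. Origin on the bench under the board's middle; +x points away from the edge nearest the robot, which is at x = -40 mm. Upper face 45 mm above the bench; side jaws reach 49 mm. A relay and two cans, up to 16 mm tall, stand on the far half (x over 15 mm).
- pad_l (a point): Middle of the left test pad, a brass-coloured disc 6 mm across in a white ring, on the board's upper face at x = -22 mm, y = +7 mm of the board. A flat white and black chip, 1 mm tall, lies between the two pads.
- pad_r (a point): Middle of the right test pad, the same kind of disc, at x = -22 mm, y = -7 mm of the board: 14 mm from the left pad.
- plates: Loose pack of stamped steel E-plates, 38 x 48 x 18 mm, origin at the centre of its underside. Leave alone.
- dish: Loose round aluminium parts dish, 72 mm across, 30 mm tall, origin at the centre of its underside. Leave alone.
- jar: Loose small amber glass jar, 42 mm across, 60 mm tall, origin at the centre of its underside. Leave alone.
- meter_grip (a point): Point midway between the two grip pads, at x = 36 mm, z = 0 of the meter: squeeze here, across y. The pads (black, ribbed, on the arms' outer sides) run from x = 21 to 51 mm and are 14 mm tall. Here the arms are 30 mm wide when free, and 22 mm wide with parallel pads at a tip gap of 14 mm. The tips lie 43 mm ahead and 32 mm lower.
Not all that is in view belongs to the job. Leave any blue or purple look-alike of the board alone.

How it is judged:
On the way, in this order (a step that is already met when the one before it is completed fails the run):
1. the meter is lifted clear of its cradle, held by the fingers (z of meter in the frame of cradle above 0.06 m and contact force between the fingers and meter above 1 N and contact force between meter and cradle below 0.05 N), for 0.1 s.
2. both tips are on their pads at the pads' gap, and stay so for 1.5 s (((distance between tip_l and pad_l below 0.0035 m and distance between tip_r and pad_r below 0.0035 m) or (distance between tip_l and pad_r below 0.0035 m and distance between tip_r and pad_l below 0.0035 m)) and distance between tip_l and tip_r between 0.0115 and 0.0165 m and contact force between meter and board between 0.15 and 8 N and angle between meter's own z axis and vertical below 0.3 rad and contact force between the fingers and meter above 1 N and linear speed of meter below 0.008 m/s and velocity of joint jaw_l between -0.06 and 0.06 rad/s), for 1.5 s.
At the end, for the whole second after the job is handed in: Tips within 3.5 mm of the middles of the two pads, 14 +- 2.5 mm apart, touching the board with 0.15 to 8 N; meter within 0.3 rad of level, held by the fingers, off the cradle, still (8 mm/s; arms 0.06 rad/s). Plate pack, dish and jar within 15 mm of their start (all of step 2 and contact force between meter and cradle below 0.05 N and distance of each of plates, dish, jar from where it was at the start of the episode below 0.015 m); the arm keeps its last pose, push and grip.
It fails at once if the board is pressed hard by the meter (over 12 N) (contact force between meter and board above 12 N).
It fails at once if a bystander (plate pack, dish or jar) is moved by more than 15 mm (distance of any of plates, dish, jar from where it was at the start of the episode above 0.015 m).
It also fails if it takes over 48 s, if anything falls off the work surface, if the arm or the gripper's body presses on something with over 40 N, if the wrist force passes 120 N, or if a joint passes its speed limit or range.

## Working session

There is one attempt and no reset: what is moved stays moved. The work goes in short steps, Python scripts to look and compute and a tool call to move; the robot and the scene stay as the last step left them, time stands still between calls to the robot, and variables do not carry over. Pictures are saved under pics/ and viewed, and the job is handed in when it is done.

Besides the shell and the picture viewer there is one more tool, called by a JSON object that holds its "op" and its "data". send_rows: Moves the arm, as the interface text tells. Its arguments: {"type":"object","properties":{"moves":{"type":"array"},"hand":{"type":"number"},"newtons":{"type":"number"}},"required":["moves"]}

```bash
mkdir -p pics
python3 - <<'E'
from bench import r
import cv2,pickle
o=r.get_obs();print(o,r.grasp_offset)
for n in("scene","top"):
    f=r.grab_frame(n);pickle.dump(f,open(f'{n}0.pkl','wb'))
    cv2.imwrite(f'pics/{n}0.png',f['img'][:,:,::-1]);print(n,f['mtx'],f['D'],f['world_to_cam'])
E
```

```text
{'clock': 0.0, 'joints': array([ 1.10190971,  0.47781076,  0.02230412,  1.55643155, -0.01149796,
        1.10930251, -0.0831036 ]), 'qvel': array([-3.95212332e-05, -9.00088220e-04, -5.67602154e-04, -1.13848725e-03,
        2.40335703e-04,  3.12031145e-04, -2.38796297e-03]), 'tau': array([ 8.20385485e-04, -5.96439207e+01,  1.60770804e+00, -2.81196213e+01,
        1.23272126e-02,  9.26942274e-03,  3.08589608e-05]), 'tcp_pos': array([ 0.23808251, -0.63099342,  0.23032628]), 'orientation': array([-3.08885980e+00, -5.63414538e-01,  7.00313165e-04]), 'contact_force': array([-0.38167602,  0.54193286,  0.21941819]), 'moment': array([-0.01941898,  0.00532869, -0.02637053]), 'grip_width': 0.0853340217002067} 0.0187
scene [[495.64180488   0.         316.56172148]
 [  0.         495.64180488 201.51510404]
 [  0.           0.           1.        ]] [-0.05464572  0.          0.          0.          0.        ] [[ 0.39654673  0.91800069  0.00504331 -0.30166431]
 [-0.72222905  0.30857901  0.61900257  0.35690488]
 [ 0.56668853 -0.24910587  0.78537276 -1.40298554]
 [ 0.          0.          0.          1.        ]]
top [[419.39098327   0.         312.86967915]
 [  0.         419.39098327 203.1329537 ]
 [  0.           0.           1.        ]] [0.01554331 0.         0.         0.         0.        ] [[-0.01710846 -0.99981963  0.00824659  0.06315042]
 [ 0.98520438 -0.01545055  0.1706857  -0.5863127 ]
 [-0.1705275   0.01104475  0.98529101 -1.08081472]
 [ 0.          0.          0.          1.        ]]
```

View pics/scene0.png

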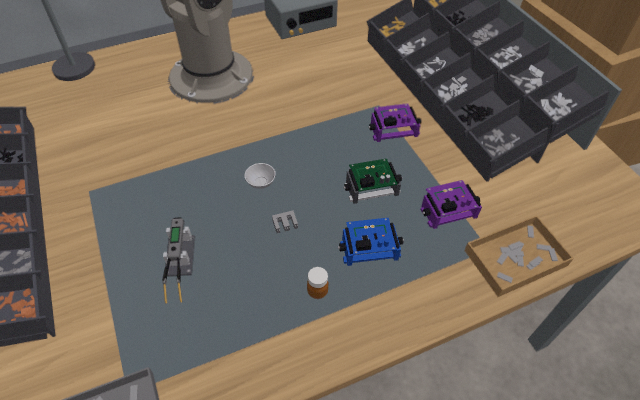

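View pics/top0.png

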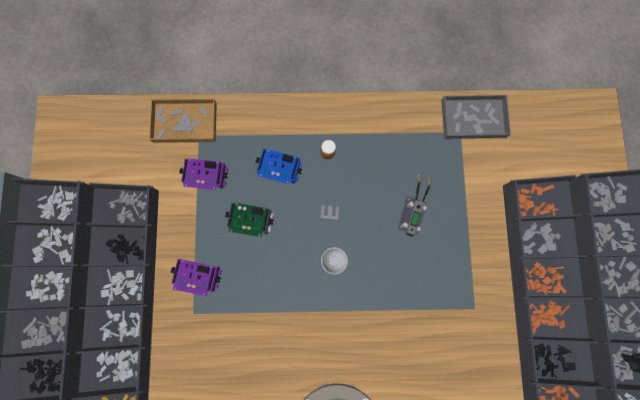

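Run:
```python
import cv2,numpy as np
t=cv2.imread('pics/top0.png');s=cv2.imread('pics/scene0.png')
def c(i,u,v,w,h,k):return cv2.resize(i[v:v+h,u:u+w],None,fx=k,fy=k,interpolation=cv2.INTER_CUBIC)
a=c(t,390,165,50,75,8);b=c(t,215,190,70,55,7)
cv2.imwrite('pics/c_t.png',np.hstack([a[:600],np.vstack([b[:,:400],np.zeros((600-385,400,3),np.uint8)])]))
cv2.imwrite('pics/c_tb.png',c(t,215,190,70,60,10))
cv2.imwrite('pics/c_sb.png',c(s,335,150,75,60,10))
cv2.imwrite('pics/c_sm.png',c(s,145,210,70,100,6))
```

```text
(no output)
```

View pics/c_t.png

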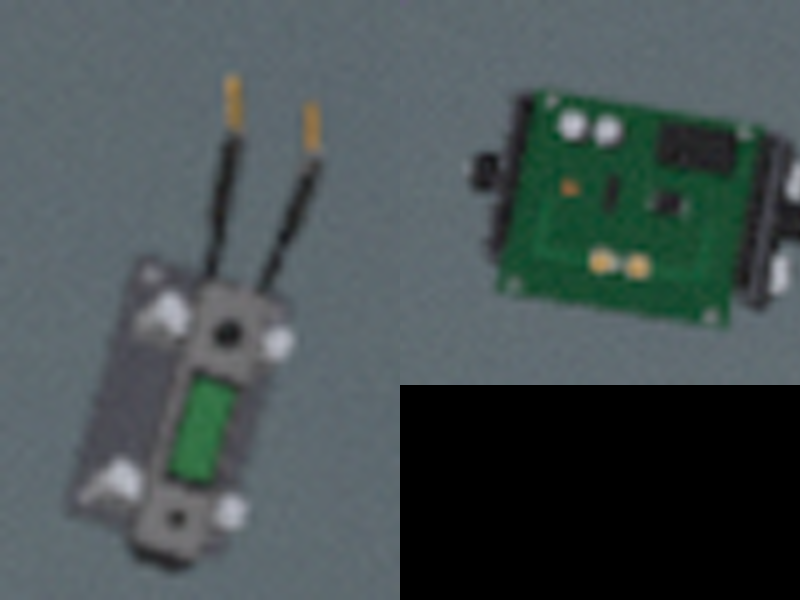

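View pics/c_tb.png

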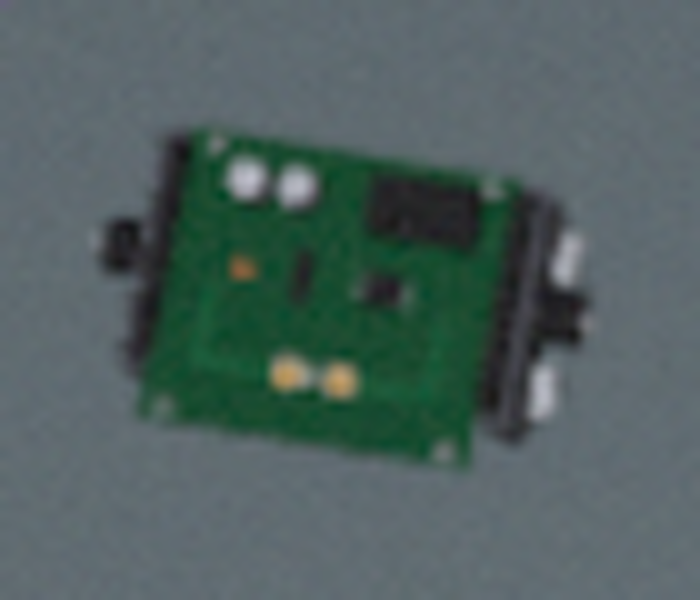

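View pics/c_sb.png

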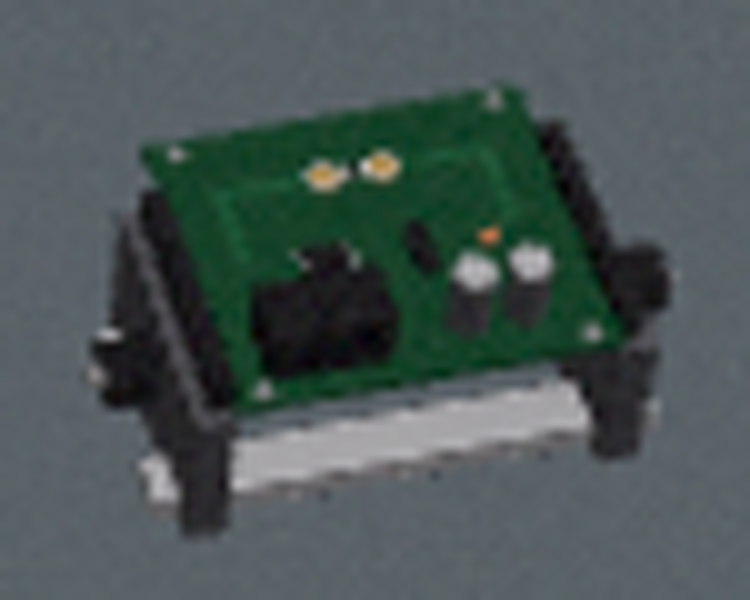

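View pics/c_sm.png

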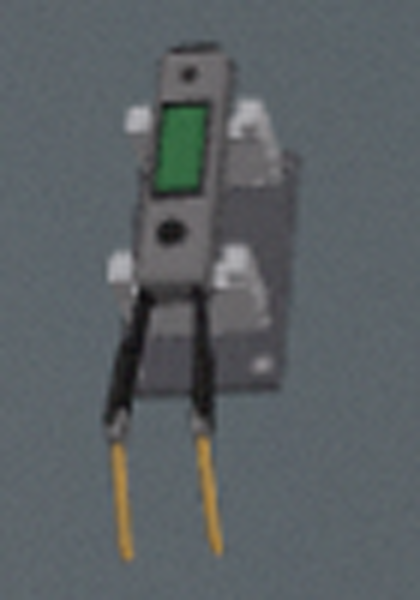

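```bash
cat > h.py <<'E'
import cv2,numpy as np,pickle
def proj(f,P):
    P=np.atleast_2d(np.asarray(P,float));W=f['world_to_cam'];C=P@W[:3,:3].T+W[:3,3]
    C=C*[1,-1,-1]
    return cv2.projectPoints(C,np.zeros(3),np.zeros(3),f['mtx'],np.array(f['D']))[0][:,0]
def ray(f,uv):
    n=cv2.undistortPoints(np.array(uv,float).reshape(-1,1,2),f['mtx'],np.array(f['D']))[:,0]
    W=f['world_to_cam'];R=W[:3,:3]
    d=np.c_[n[:,0],-n[:,1],-np.ones(len(n))]@R
    return -R.T@W[:3,3],d
def plane(f,uv,z):
    o,d=ray(f,uv);return o+d*((z-o[2])/d[:,2])[:,None]
def tri(f,u,g,v):
    out=[]
    o1,D1=ray(f,u);o2,D2=ray(g,v)
    for a,b in zip(D1,D2):
        a=a/np.linalg.norm(a);b=b/np.linalg.norm(b)
        s=np.linalg.lstsq(np.c_[a,-b],o2-o1,rcond=None)[0]
        p,q=o1+a*s[0],o2+b*s[1];out.append([*(p+q)/2,np.linalg.norm(p-q)])
    return np.array(out)
def blobs(f,box,lo,hi,amin=2):
    u,v,w,h=box;k=8
    im=cv2.resize(f['img'][v:v+h,u:u+w],None,fx=k,fy=k,interpolation=cv2.INTER_CUBIC)
    m=cv2.inRange(cv2.cvtColor(im,cv2.COLOR_RGB2HSV),lo,hi)
    cs=cv2.findContours(m,cv2.RETR_EXTERNAL,cv2.CHAIN_APPROX_NONE)[0]
    out=[]
    for c in cs:
        if cv2.contourArea(c)<amin*k*k:continue
        M=cv2.moments(c);cen=np.array([M['m10'],M['m01']])/M['m00']
        cv=lambda p:(np.asarray(p,float)+.5)/k-.5+[u,v]
        out.append(dict(area=M['m00']/k/k,cen=cv(cen),pts=cv(c[:,0]),box=cv(cv2.boxPoints(cv2.minAreaRect(c)))))
    return sorted(out,key=lambda b:b['cen'][0])
E
python3 - <<'E'
from h import *
np.set_printoptions(precision=4,suppress=True)
T=pickle.load(open('top0.pkl','rb'));S=pickle.load(open('scene0.pkl','rb'))
BR=((10,90,120),(30,255,255))
for n,f,bb,mb in(('top',T,(235,220,25,15),(405,170,35,20)),('scene',S,(362,160,18,14),(155,275,40,35))):
    print(n)
    for b in blobs(f,bb,(10,60,120),(30,255,255),3):print(' pad',b['area'],b['cen'],plane(f,b['cen'],.045)[0])
    for b in blobs(f,mb,*BR,1):
        e=b['pts'];i=e[:,1].argmin() if n=='top' else e[:,1].argmax()
        print(' tip',b['area'],b['cen'],'end',e[i],plane(f,e[i],.014)[0])
for n,f,bb,db in(('top',T,(222,195,52,50),(408,205,18,25)),('scene',S,(345,155,60,42),(165,220,20,28))):
    for nm,x,z in(('board',bb,.045),('disp',db,.054)):
        for b in blobs(f,x,(40,90,30),(85,255,255),15):
            print(n,nm,b['area'],b['cen'],plane(f,b['cen'],z)[0]);print(plane(f,b['box'],z))
E
```

```text
top
 pad 5.140625 [243.1909 227.0494] [0.5261 0.2411 0.045 ]
 pad 6.7265625 [248.5414 227.6209] [0.5243 0.2268 0.045 ]
 tip 6.2578125 [418.8219 177.2538] end [418.5625 174.5625] [ 0.6706 -0.2463  0.014 ]
 tip 6.125 [428.4965 180.3606] end [428.0625 177.9375] [ 0.6604 -0.2725  0.014 ]
scene
 pad 4.21875 [366.8322 167.175 ] [0.5217 0.2278 0.045 ]
 pad 4.484375 [372.7909 166.1463] [0.5242 0.2418 0.045 ]
 tip 34.078125 [164.8435 293.1768] end [165.4375 302.6875] [ 0.6595 -0.2742  0.014 ]
 tip 34.046875 [179.3923 291.9224] end [180.6875 301.6875] [ 0.6689 -0.2464  0.014 ]
top board 870.4609375 [246.6044 219.9567] [0.5451 0.2322 0.045 ]
[[0.5163 0.2812 0.045 ]
 [0.595  0.2686 0.045 ]
 [0.5773 0.1783 0.045 ]
 [0.4989 0.192  0.045 ]]
top disp 65.328125 [414.7617 218.2991] [ 0.5412 -0.2181  0.054 ]
[[ 0.527  -0.2051  0.054 ]
 [ 0.5602 -0.2165  0.054 ]
 [ 0.5557 -0.2309  0.054 ]
 [ 0.5226 -0.2194  0.054 ]]
scene board 1046.859375 [372.9339 174.5215] [0.547  0.2303 0.045 ]
[[0.4973 0.1935 0.045 ]
 [0.516  0.2985 0.045 ]
 [0.5944 0.2673 0.045 ]
 [0.5754 0.1675 0.045 ]]
scene disp 96.375 [174.6708 234.1722] [ 0.539  -0.2181  0.054 ]
[[ 0.5526 -0.2302  0.054 ]
 [ 0.518  -0.2191  0.054 ]
 [ 0.5255 -0.2059  0.054 ]
 [ 0.56   -0.2172  0.054 ]]
```

Top view candidates: green board (247,220), blue (278,166), purple (204,174) and (196,277). The only green one fits, and the crop confirmed it: two brass pads with a chip between them, and green FR4. The meter is at (415,205).

```bash
cat >> h.py <<'E'
from scipy.spatial.transform import Rotation as Ro
def go(r,t,yaw=None):
    o=r.get_obs();R=Ro.from_rotvec(o['orientation']).as_matrix()
    y=np.degrees(np.arctan2(R[1,0],R[0,0]))
    d=R.T@(np.array(t)-o['tcp_pos'])*1000
    print('clock',round(o['clock'],2),'tcp',o['tcp_pos'].round(4),'yaw',y.round(2),'zaxis',R[:,2].round(4),'w',round(o['grip_width'],4),'F',o['contact_force'].round(2),'j',o['joints'].round(2))
    print('shift',d.round(1),'turn',None if yaw is None else round(-(yaw-y),2))
E
python3 - <<'E'
from h import *
from bench import r
go(r,(.6233,-.2457,.231),-18.7)
E
```

```text
clock 0.1 tcp [ 0.2381 -0.6311  0.2304] yaw 20.67 zaxis [-7.0e-04  1.5e-03 -1.0e+00] w 0.085 F [ 0.54 -0.67 -0.24] j [ 1.1   0.48  0.02  1.56 -0.01  1.11 -0.08]
shift [ 4.965e+02 -2.245e+02 -3.000e-01] turn 39.37
```

{"op": "send_rows", "data": {"moves": [50,-22.5,0,5,100,-45,0,10,150,-68,0,15,200,-90,0,20,250,-113,0,25,300,-136,0,30,350,-158,0,35,400,-181,0,39.4], "hand": 0.35, "newtons": 20}}

```text
clock: 1.1
tcp_pos: [0.5495, -0.3196, 0.231]
orientation: [-3.099, 0.515, 0.001]
contact_force: [0.2, -0.7, -0.3]
grip_width: 0.0559
```

Run:
```python
from h import *
from bench import r
go(r,(.6233,-.2457,.11),-18.7)
```

```text
clock 1.1 tcp [ 0.5495 -0.3196  0.231 ] yaw -18.89 zaxis [-6.e-04  1.e-04 -1.e+00] w 0.0559 F [ 0.21 -0.72 -0.3 ] j [ 0.41  0.41  0.03  1.66 -0.01  1.07 -1.46]
shift [ 46.  -93.8 120.9] turn -0.19
```

{"op": "send_rows", "data": {"moves": [12,-24,12,0,24,-48,30,0,36,-72,55,0,46,-94,80,0,46,-94,105,0,46,-94,121,0,46,-94,121,0]}}

```text
clock: 1.98
tcp_pos: [0.6212, -0.247, 0.1089]
orientation: [-3.099, 0.512, 0.004]
contact_force: [-0.6, -0.8, -0.3]
grip_width: 0.0557
```

Run:
```python
from h import *
from bench import r
go(r,(.6233,-.2457,.0275),-18.7)
T=r.grab_frame('top');S=r.grab_frame('scene')
a=cv2.resize(T['img'][150:250,370:470],None,fx=4,fy=4,interpolation=2)
b=cv2.resize(S['img'][200:320,120:220],None,fx=4,fy=4,interpolation=2)
cv2.imwrite('pics/pre.png',np.hstack([np.pad(a,((0,80),(0,0),(0,0))),b])[:,:,::-1])
o=r.get_obs();print(proj(T,o['tcp_pos']),proj(S,o['tcp_pos']))
```

```text
clock 1.98 tcp [ 0.6212 -0.247   0.1089] yaw -18.77 zaxis [-2.8e-03  6.0e-04 -1.0e+00] w 0.0557 F [-0.56 -0.79 -0.35] j [ 0.28  0.59  0.    1.67 -0.    0.88 -1.61]
shift [ 1.8 -1.9 81.4] turn -0.07
[[429.79770402 183.77827123]] [[162.75384859 256.37892141]]
```

View pics/pre.png

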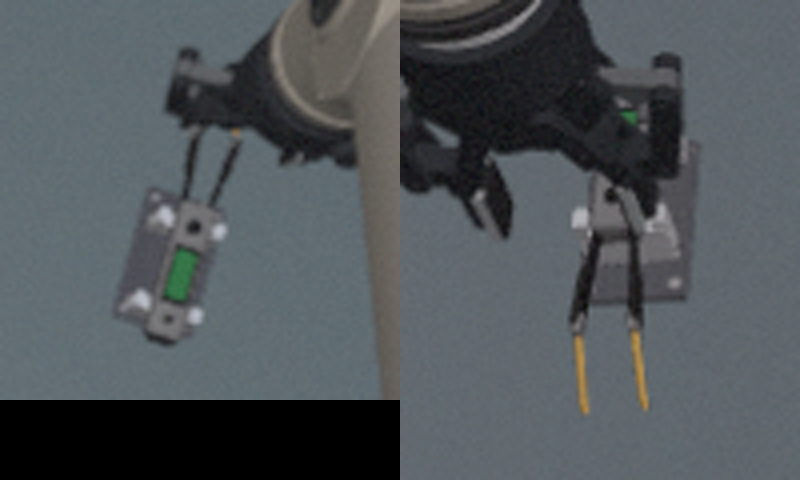

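{"op": "send_rows", "data": {"moves": [0,0,20,0,0,0,40,0,0,0,58,0,0,0,58,0,0,0,58,0]}}

```text
clock: 2.7
tcp_pos: [0.6227, -0.2468, 0.0524]
orientation: [3.1, -0.511, 0.0]
contact_force: [1.0, -0.4, 0.2]
grip_width: 0.0557
```

Run:
```python
from h import *
from bench import r
go(r,(.6233,-.2457,.0275),-18.7)
```

```text
clock 2.7 tcp [ 0.6227 -0.2468  0.0524] yaw -18.73 zaxis [ 2.e-04 -1.e-04 -1.e+00] w 0.0557 F [ 0.98 -0.35  0.22] j [ 0.29  0.66 -0.    1.7   0.    0.78 -1.61]
shift [ 0.2 -1.3 24.9] turn -0.03
```

{"op": "send_rows", "data": {"moves": [0,-1,14,0,0,-1,27,0,0,-1,27,0,0,-1,27,0]}}

```text
clock: 3.2
tcp_pos: [0.6228, -0.2458, 0.0252]
orientation: [3.1, -0.511, -0.0]
contact_force: [-0.1, -0.4, 0.7]
grip_width: 0.0557
```

{"op": "send_rows", "data": {"moves": [0,0,0,0,0,0,0,0,0,0,0,0,0,0,0,0], "hand": 0.62}}

```text
clock: 3.7
tcp_pos: [0.6228, -0.2458, 0.0254]
orientation: [3.1, -0.511, 0.0]
contact_force: [0.6, 0.9, 1.4]
grip_width: 0.0324
```

{"op": "send_rows", "data": {"moves": [0,0,0,0,0,0,0,0,0,0,0,0,0,0,0,0], "hand": 0.7}}

```text
clock: 4.2
tcp_pos: [0.6229, -0.2458, 0.0254]
orientation: [3.1, -0.511, 0.0]
contact_force: [-0.4, -0.1, 0.5]
grip_width: 0.0255
```

Run:
```python
from h import *
from bench import r
go(r,(.6233,-.2457,.025),-18.7)
```

```text
clock 4.2 tcp [ 0.6229 -0.2458  0.0254] yaw -18.72 zaxis [ 3.e-04 -1.e-04 -1.e+00] w 0.0255 F [-0.38 -0.14  0.5 ] j [ 0.28  0.7  -0.    1.7   0.    0.74 -1.62]
shift [ 0.4 -0.3  0.4] turn -0.02
```

{"op": "send_rows", "data": {"moves": [0,0,0,0,0,0,0,0,0,0,0,0,0,0,0,0], "hand": 0.742}}

```text
clock: 4.7
tcp_pos: [0.6228, -0.2459, 0.0254]
orientation: [3.1, -0.511, 0.0]
contact_force: [0.2, -0.4, 0.3]
grip_width: 0.0222
```

Run:
```python
from h import *
from bench import r
np.set_printoptions(precision=4,suppress=True)
go(r,(.6233,-.2457,.025),-18.7)
S=r.grab_frame('scene')
b=cv2.resize(S['img'][200:320,120:220],None,fx=5,fy=5,interpolation=2)
cv2.imwrite('pics/grip.png',b[:,:,::-1])
for b in blobs(S,(150,260,50,50),(10,90,120),(30,255,255),1):
    i=b['pts'][:,1].argmax();print(b['area'],b['cen'],b['pts'][i],plane(S,b['pts'][i],.014))
```

```text
clock 4.7 tcp [ 0.6228 -0.2459  0.0254] yaw -18.73 zaxis [ 0.0002 -0.0002 -1.    ] w 0.0222 F [ 0.22 -0.43  0.33] j [ 0.28  0.7  -0.    1.7   0.    0.74 -1.62]
shift [ 0.4 -0.4  0.4] turn -0.03
34.875 [168.6427 292.8491] [169.9375 302.5625] [[ 0.6626 -0.2661  0.014 ]]
33.453125 [176.8237 292.3856] [177.5625 302.0625] [[ 0.6673 -0.2522  0.014 ]]
```

View pics/grip.png

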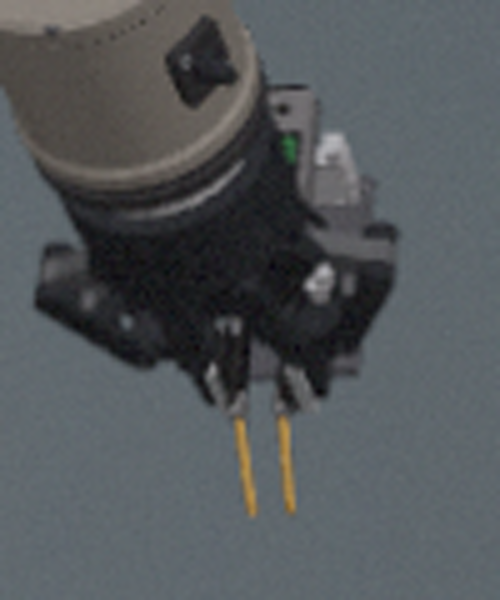

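{"op": "send_rows", "data": {"moves": [0,0,-5,0,0,0,-12,0,0,0,-22,0,0,0,-35,0,0,0,-50,0,0,0,-70,0,0,0,-85,0,0,0,-85,0]}}

```text
clock: 5.75
tcp_pos: [0.6238, -0.2462, 0.1123]
orientation: [3.099, -0.511, 0.005]
contact_force: [-0.5, -0.4, -0.8]
grip_width: 0.0221
```

Run:
```python
from h import *
from bench import r
np.set_printoptions(precision=4,suppress=True)
go(r,(.4817,.242,.125),-10.3)
S=r.grab_frame('scene');T=r.grab_frame('top')
a=cv2.resize(T['img'][140:240,380:460],None,fx=5,fy=5,interpolation=2)
b=cv2.resize(S['img'][160:300,110:190],None,fx=5,fy=5,interpolation=2)[:500]
b=cv2.resize(S['img'][190:290,110:190],None,fx=5,fy=5,interpolation=2)[:500]
cv2.imwrite('pics/lift.png',np.hstack([a,b])[:,:,::-1])
for b in blobs(S,(130,220,70,80),(10,90,120),(30,255,255),1):
    i=b['pts'][:,1].argmax();print(b['area'],b['cen'],b['pts'][i],plane(S,b['pts'][i],.099))
```

```text
clock 5.75 tcp [ 0.6238 -0.2462  0.1123] yaw -18.74 zaxis [ 0.0031 -0.001  -1.    ] w 0.0221 F [-0.52 -0.38 -0.83] j [ 0.28  0.59  0.    1.67 -0.    0.88 -1.61]
shift [-291.3 -416.7  -13.6] turn -8.44
41.21875 [157.1898 270.2797] [158.4375 280.9375] [[ 0.6623 -0.2672  0.099 ]]
40.59375 [166.022  269.6251] [166.9375 280.3125] [[ 0.667  -0.2527  0.099 ]]
```

View pics/lift.png

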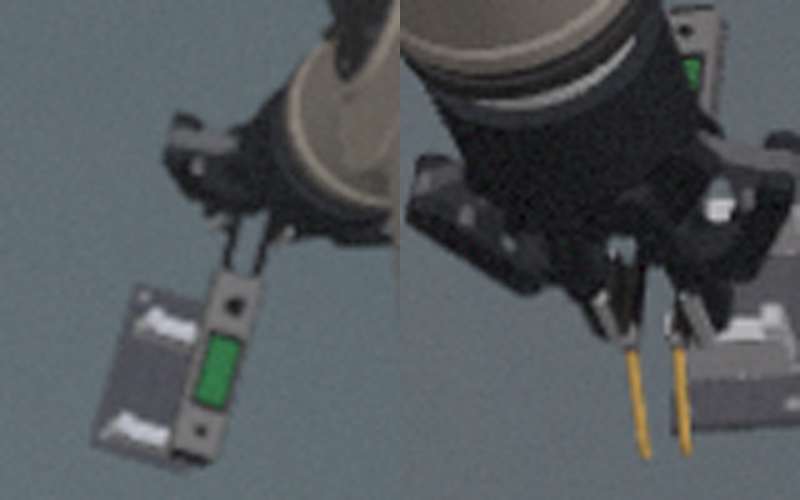

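{"op": "send_rows", "data": {"moves": [-10,-14,-4,0,-30,-43,-13,0,-57,-82,-13,0,-85,-122,-13,0,-113,-162,-13,0,-141,-202,-13,0,-169,-242,-13,0,-197,-282,-13,0], "hand": 0.745}}

```text
clock: 6.85
tcp_pos: [0.5249, 0.0869, 0.1231]
orientation: [3.1, -0.509, -0.001]
contact_force: [1.0, -0.2, -0.9]
grip_width: 0.0219
```

{"op": "send_rows", "data": {"moves": [-28,-40,0,-2,-55,-79,0,-4,-77,-110,0,-6,-90,-128,0,-8.4,-94,-135,0,-8.4,-94,-135,0,-8.4,-94,-135,0,-8.4]}}

```text
clock: 7.72
tcp_pos: [0.4816, 0.2408, 0.1232]
orientation: [3.127, -0.287, 0.0]
contact_force: [0.3, -0.1, 1.0]
grip_width: 0.0221
```

Run:
```python
from h import *
from bench import r
np.set_printoptions(precision=4,suppress=True)
go(r,(.4816,.242,.085),-10.3)
```

```text
clock 7.72 tcp [0.4816 0.2408 0.1232] yaw -10.48 zaxis [-0.    -0.001 -1.   ] w 0.0221 F [ 0.3  -0.08  0.95] j [-0.46  0.39 -0.14  1.97  0.08  0.78 -2.41]
shift [-0.2 -1.2 38.2] turn -0.18
```

{"op": "send_rows", "data": {"moves": [0,-1,14,0,0,-1,28,0,0,-1,44,0,0,-1,48,0,0,-1,48,0,0,-1,48,0]}}

```text
clock: 8.48
tcp_pos: [0.4815, 0.2438, 0.0757]
orientation: [-3.128, 0.283, -0.001]
contact_force: [-0.4, 0.4, -0.7]
grip_width: 0.0217
```

```bash
cat > look.py <<'E'
import sys
from h import *
from bench import r
np.set_printoptions(precision=4,suppress=True)
n=sys.argv[1]
go(r,(.4816,.242,.058),-10.3)
S=r.grab_frame('scene');T=r.grab_frame('top')
pickle.dump((S,T),open(n+'.pkl','wb'))
a=cv2.resize(T['img'][195:255,220:270],None,fx=8,fy=8,interpolation=2)
b=cv2.resize(S['img'][140:200,345:395],None,fx=8,fy=8,interpolation=2)
cv2.imwrite(f'pics/{n}.png',np.hstack([a,b])[:,:,::-1])
E
python3 look.py hov
```

```text
clock 8.47 tcp [0.4815 0.2438 0.0757] yaw -10.33 zaxis [ 0.0007  0.0004 -1.    ] w 0.0217 F [-0.44  0.36 -0.72] j [-0.47  0.47 -0.14  2.    0.1   0.68 -2.42]
shift [ 0.4  1.8 17.7] turn -0.03
```

View pics/hov.png

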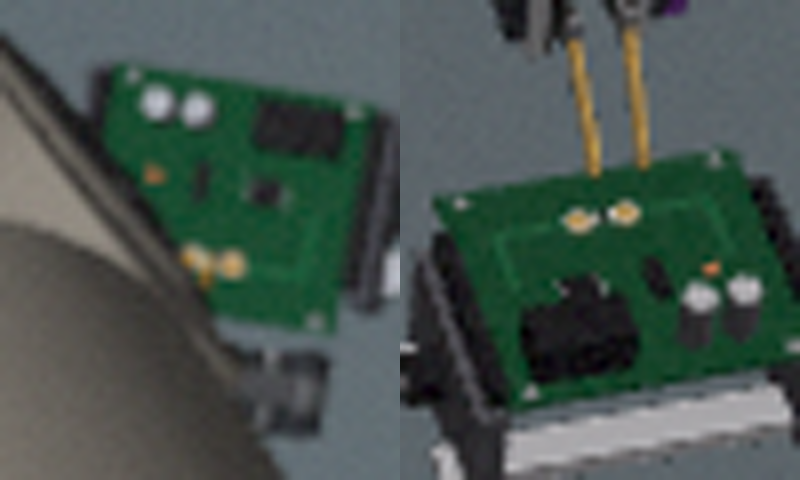

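```bash
cat > m.py <<'E'
import sys
from h import *
np.set_printoptions(precision=4,suppress=True)
S,T=pickle.load(open(sys.argv[1]+'.pkl','rb'));zt=float(sys.argv[2])
v0=int(sys.argv[3]) if len(sys.argv)>3 else 140
S0=pickle.load(open('scene0.pkl','rb'))
t=[];p=[]
for b in blobs(S,(410-50,v0,22,32-max(0,v0-140)),(10,60,100),(30,255,255),2):
    i=b['pts'][:,1].argmax();q=b['pts'][b['pts'][:,1]>b['pts'][i,1]-1.0].mean(0);q=np.array([q[0],b['pts'][i,1]])
    print('blob',b['area'],b['cen'],'bottom',q,plane(S,q,zt)[0],'cen@pad',plane(S,b['cen'],.045)[0])
E
python3 m.py hov .0633; sed -i 's/32-max/40-max/' m.py; python3 m.py hov .0633
```

```text
blob 4.265625 [366.8156 167.2083] bottom [366.8594 168.3125] [0.539  0.2173 0.0633] cen@pad [0.5218 0.2277 0.045 ]
blob 30.578125 [367.6663 152.9885] bottom [368.8651 161.4375] [0.5222 0.231  0.0633] cen@pad [0.4826 0.2499 0.045 ]
blob 4.5546875 [372.8272 166.1612] bottom [372.9275 167.3125] [0.5416 0.2312 0.0633] cen@pad [0.5243 0.2419 0.045 ]
blob 31.71875 [374.1061 151.4794] bottom [374.9507 160.4375] [0.5248 0.2451 0.0633] cen@pad [0.4841 0.2661 0.045 ]
blob 4.265625 [366.8156 167.2083] bottom [366.8594 168.3125] [0.539  0.2173 0.0633] cen@pad [0.5218 0.2277 0.045 ]
blob 30.578125 [367.6663 152.9885] bottom [368.8651 161.4375] [0.5222 0.231  0.0633] cen@pad [0.4826 0.2499 0.045 ]
blob 4.5546875 [372.8272 166.1612] bottom [372.9275 167.3125] [0.5416 0.2312 0.0633] cen@pad [0.5243 0.2419 0.045 ]
blob 31.71875 [374.1061 151.4794] bottom [374.9507 160.4375] [0.5248 0.2451 0.0633] cen@pad [0.4841 0.2661 0.045 ]
```

Run:
```python
from h import *
S,T=pickle.load(open('hov.pkl','rb'))
im=cv2.resize(T['img'][215:240,235:260],None,fx=24,fy=24,interpolation=2)
cv2.imwrite('pics/topz.png',im[:,:,::-1])
for q in([.4816+.0424-.0013,.2438-.0077-.0069,.0633],[.5226,.2306,.0633],[.5243,.2268,.045]):print(proj(T,q),proj(S,q))
```

```text
[[246.64091733 227.4646717 ]] [[368.26552036 161.8247477 ]]
[[246.10770256 227.51116643]] [[368.79923617 161.6158097 ]]
[[248.55257615 227.63115768]] [[366.95206776 168.08357136]]
```

View pics/topz.png

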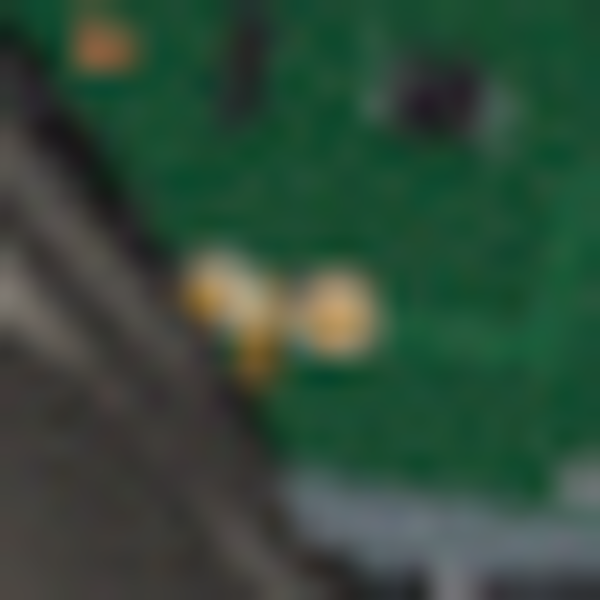

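{"op": "send_rows", "data": {"moves": [0.5,1.5,3,0,1,3.5,6,0,1,3.5,10,0,1,3.5,12,0,1,3.5,12,0,1,3.5,12,0]}}

```text
clock: 9.32
tcp_pos: [0.4816, 0.24, 0.0633]
orientation: [-3.129, 0.283, -0.0]
contact_force: [0.1, -0.4, -0.8]
grip_width: 0.0219
```

```bash
python3 look.py hov2; python3 m.py hov2 .0515
```

```text
clock 9.32 tcp [0.4816 0.24   0.0633] yaw -10.33 zaxis [ 0.0001  0.     -1.    ] w 0.0219 F [ 0.05 -0.44 -0.81] j [-0.47  0.48 -0.14  2.01  0.1   0.66 -2.42]
shift [-0.4 -2.   5.3] turn -0.03
blob 33.6015625 [365.8549 158.3597] bottom [366.8594 168.3125] [0.5299 0.2231 0.0515] cen@pad [0.4963 0.2382 0.045 ]
blob 34.015625 [372.2309 157.1572] bottom [372.875  167.1875] [0.5321 0.2372 0.0515] cen@pad [0.4986 0.2536 0.045 ]
```

View pics/hov2.png

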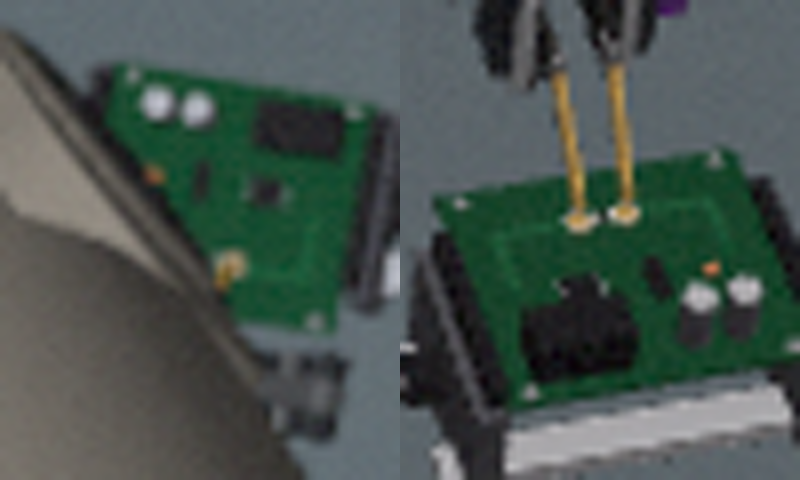

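{"op": "send_rows", "data": {"moves": [0,0,1,0,0,0,2,0,0,0,3,0,0,0,4,0,0,0,4.5,0,0,0,4.5,0,0,0,4.5,0]}}

```text
clock: 10.3
tcp_pos: [0.4816, 0.2399, 0.0588]
orientation: [-3.129, 0.283, -0.0]
contact_force: [-0.6, -0.1, -1.7]
grip_width: 0.0219
```

```bash
python3 look.py h3
python3 - <<'E'
from h import *
S,T=pickle.load(open('h3.pkl','rb'))
a=cv2.resize(T['img'][220:240,235:255],None,fx=20,fy=20,interpolation=2)
b=cv2.resize(S['img'][155:175,360:380],None,fx=20,fy=20,interpolation=2)
cv2.imwrite('pics/h3z.png',np.hstack([a,b])[:,:,::-1])
E
```

```text
clock 10.3 tcp [0.4816 0.2399 0.0588] yaw -10.33 zaxis [ 0.0001  0.     -1.    ] w 0.0219 F [-0.61 -0.13 -1.72] j [-0.47  0.49 -0.13  2.01  0.1   0.65 -2.42]
shift [-0.4 -2.   0.8] turn -0.03
```

View pics/h3z.png

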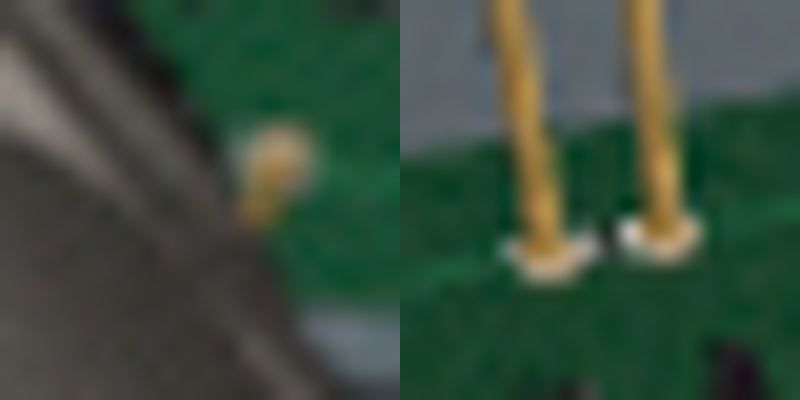

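{"op": "send_rows", "data": {"moves": [0,0,0.5,0,0,0,1,0,0,0,1,0]}}

```text
clock: 10.78
tcp_pos: [0.4816, 0.24, 0.0578]
orientation: [-3.129, 0.283, -0.0]
contact_force: [-0.3, 0.5, 0.3]
grip_width: 0.0222
```

{"op": "send_rows", "data": {"moves": [0,0,0.25,0,0,0,0.5,0,0,0,0.5,0]}}

```text
clock: 11.15
tcp_pos: [0.4815, 0.24, 0.0573]
orientation: [-3.129, 0.283, 0.0]
contact_force: [-0.8, 0.1, 0.8]
grip_width: 0.0221
```

{"op": "send_rows", "data": {"moves": [0,0,0.25,0,0,0,0.5,0,0,0,0.5,0]}}

```text
clock: 11.52
tcp_pos: [0.4816, 0.2399, 0.0568]
orientation: [-3.129, 0.283, -0.0]
contact_force: [-0.8, 1.1, 0.8]
grip_width: 0.0219
```

```bash
cat > favg.py <<'E'
from h import *
from bench import r
F=[];M=[];P=[]
for i in range(12):
    f=r.grab_frame('scene');o=r.get_obs();F.append(o['contact_force']);M.append(o['moment']);P.append(o['tcp_pos'])
print('F',np.mean(F,0).round(2),'+-',(np.std(F,0)/12**.5).round(2),'M',np.mean(M,0).round(3),'+-',(np.std(M,0)/12**.5).round(3),'P',np.mean(P,0).round(5),o['clock'])
E
python3 favg.py; python3 look.py h4;python3 - <<'E'
from h import *
S,T=pickle.load(open('h4.pkl','rb'))
a=cv2.resize(T['img'][220:240,235:255],None,fx=20,fy=20,interpolation=2)
b=cv2.resize(S['img'][155:175,360:380],None,fx=20,fy=20,interpolation=2)
cv2.imwrite('pics/h4z.png',np.hstack([a,b])[:,:,::-1])
E
```

```text
F [-0.88  0.14  1.25] +- [0.14 0.14 0.1 ] M [0.03  0.053 0.006] +- [0.008 0.007 0.01 ] P [0.4816 0.2399 0.0568] 12.125
clock 12.12 tcp [0.4816 0.2399 0.0568] yaw -10.33 zaxis [ 0. -0. -1.] w 0.0217 F [-0.8   0.48  1.33] j [-0.47  0.49 -0.13  2.01  0.11  0.64 -2.43]
shift [-0.4 -2.1 -1.2] turn -0.03
```

View pics/h4z.png

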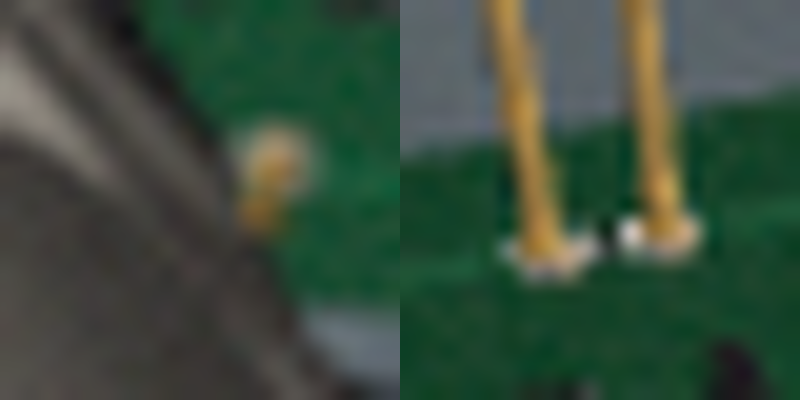

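{"op": "send_rows", "data": {"moves": [0,0,0,0,0,0,0,0,0,0,0,0,0,0,0,0,0,0,0,0,0,0,0,0,0,0,0,0,0,0,0,0]}}

```text
clock: 13.22
tcp_pos: [0.4816, 0.2399, 0.0568]
orientation: [-3.129, 0.283, -0.0]
contact_force: [-0.4, 0.8, 1.3]
grip_width: 0.022
```

{"op": "send_rows", "data": {"moves": [0,0,0,0,0,0,0,0,0,0,0,0,0,0,0,0,0,0,0,0,0,0,0,0,0,0,0,0,0,0,0,0]}}

```text
clock: 14.22
tcp_pos: [0.4816, 0.2399, 0.0568]
orientation: [-3.129, 0.283, -0.0]
contact_force: [-0.8, 0.3, 1.2]
grip_width: 0.0219
```

```bash
python3 favg.py
python3 - <<'E'
from bench import r
import cv2
f=r.grab_frame('scene');cv2.imwrite('pics/end.png',f['img'][:,:,::-1])
E
```

```text
F [-0.53  0.31  1.09] +- [0.11 0.18 0.13] M [-0.005 -0.008  0.014] +- [0.008 0.008 0.007] P [0.48157 0.2399  0.0568 ] 14.825
```

View pics/end.png

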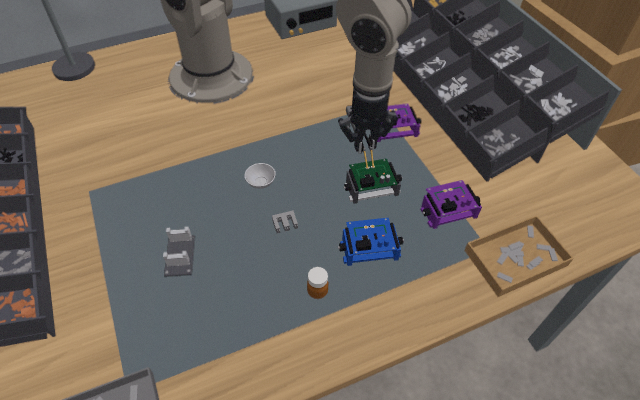

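```bash
python3 -c "
from bench import r
print(r.hand_in())"
```

```text
the job is handed in; nothing more can be done
None
```

The meter is off its cradle and held squeezed and level, with its tips resting on the green board's two test pads. I handed the job in at about 15 s; no verdict is reported.

- **Squeeze:** finger opening is 22 mm. Just above the board the tips measured 14.3 mm apart, against 14 mm for the pads.
- **Tip position:** aligned against the pads in the same scene-camera picture. In the enlarged crops both tips sit within about 1 mm of the pad middles.
- **Contact:** the mean upward force went from about -0.7 N in free air to between +1.1 and +1.3 N. That is roughly 2 N on the pads, read from a noisy sensor (single readings scatter by up to about 1 N).
- **Stillness:** the tool held still for about 3 s after contact.
- **Bystanders:** the dish, plate pack and jar look unmoved in the last picture.

**Checks that disagreed or fell short:**
- The two cameras differed by about 2 mm on the pads' x position. I used the comparison of tips and pads in the same picture.
- The top camera saw only the right tip, because the arm hid the left one.
- I could not confirm separately that each tip carries load.

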